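# Hold the roof window's switch in its third click

## Task

The roof window's hand switch is the console whose lever ends in a flat paddle. Press both of its round battery caps fully home, down onto the case, and only then press the paddle down past its first two clicks to the third, and finish while still holding it there, because it springs back when let go. Leave the blind's switch, the one with the ball-ended lever, and everything else on the desk alone.

Things in the scene. Friction and masses are not known exactly. Their poses are not given: they have to be found in the camera images.
- window_switch: The roof window's hand switch, whose lever ends in a flat paddle: a white case fixed to the desk, 130 mm (x) by 170 mm (y), top 40 mm above the desk. Origin: centre of its underside; z up. The lever is over its -y half and points to -x; two round grey caps are on its +y half, centres at (-27, 42) and (30, 42) mm.
- window_pivot (a point): Fixed point on the pivot of the paddle lever, at (42, -45, 60) mm from the window switch's origin; the hinge runs along the switch's y. Thin dark spokes beside the lever, 42 mm long, mark rest and the three clicks.
- window_lever (a joint): Paddle lever's angle (rad): 0 at rest, grows as it is pressed down. Clicks at 0.20, 0.40 and 0.60; third and last click counts above 0.55, firm stop by 0.64. A spring drives it back to 0 from any click when let go. Force down on the paddle: peaks of 6 to 8 N before each click, dips of 2 to 5 N just after; about 7 N to stay in the third click.
- window_lever_end (a point): Centre of the black paddle's upper face (30 mm along the lever, 52 mm wide, 9 mm thick), moving with the lever: 90 mm from the pivot and 4.5 mm above the lever's centre line. At rest the lever rises 0.55 rad above level towards the paddle (111 mm above the desk); at the third click it is 0.05 rad below level (60 mm above the desk, 11 mm farther to -x).
- near_cap (a joint): How far (m) the window switch's cap at (-27, 42) mm is pushed in: 0 = standing 10 mm proud of the case, 0.010 = fully home, its flange resting on the case. Slides straight down with about 5 N of friction and stays where it is left.
- far_cap (a joint): The same for the cap at (30, 42) mm.
- near_cap_top (a point): Centre of the flat top of the near cap, a grey disc 38 mm across and 8 mm thick on a steel neck; z up. Its top is 48 mm above the desk when fully home.
- far_cap_top (a point): Centre of the flat top of the far cap, made alike.
- blind_switch: The blind's switch, to be left alone: a like console whose lever ends in a black ball, 32 mm across, and whose caps are home already. Fixed to the desk, same size, origin and layout as the window switch (ball centre 90 mm from the pivot).
- blind_lever (a joint): Angle (rad) of the ball lever; 0 at rest, growing when pressed.
- rosin_tin: small brass tin, 40 mm across, 30 mm tall, standing between the two switches; origin at the centre of its underside; a bystander
- pencil: wooden pencil lying on the desk, 152 mm long; origin at the centre of its underside; a bystander
- mug: white mug, 80 mm across, 90 mm tall; origin at the centre of its underside; a bystander
- book: blue cloth-bound book lying flat, 136 x 196 x 28 mm; origin at the centre of its underside; a bystander
- vase: blue glass vase, 116 mm across, 125 mm tall; origin at the centre of its underside; a bystander
- plant: concrete flower pot with a flowering plant, about 130 mm across, 175 mm tall; origin at the centre of its underside; a bystander
- ink_jar: small glass ink jar with a black lid, 50 mm across, 55 mm tall; origin at the centre of its underside; a bystander
There are look-alikes about, which are no part of the job. Leave any orange look-alike of the window_switch alone.

How it is judged:
On the way, in this order (a step that is already met when the one before it is completed fails the run):
1. both caps of the window switch are fully home (value of joint each of near_cap, far_cap above 0.0085 m), for 0.2 s.
2. the paddle lever is in its third click (value of joint window_lever above 0.55 rad), for 0.5 s.
At the end, for the whole second after the job is handed in: The robot is still pressing the paddle (over 1.5 N) with its lever beyond 0.55 rad, in the third click; both caps of the window switch are home within 1.5 mm; the blind's lever is at rest (below 0.1 rad) and no bystander is more than 30 mm from where it began (all of step 1 and value of joint window_lever above 0.55 rad and contact force between any of the fingers, the arm and window_switch above 1.5 N and value of joint blind_lever below 0.1 rad and distance of each of rosin_tin, pencil, mug, book, vase, plant, ink_jar from where it was at the start of the episode below 0.03 m); the arm keeps its last pose, push and grip.
It fails at once if the paddle pressed beyond its first click while a cap is not yet home (value of joint window_lever above 0.3 rad and not (value of joint each of near_cap, far_cap above 0.0085 m)).
It fails at once if the blind's lever pressed (value of joint blind_lever above 0.15 rad).
It fails at once if a bystander moved by more than 30 mm (distance of any of rosin_tin, pencil, mug, book, vase, plant, ink_jar from where it was at the start of the episode above 0.03 m).
It also fails if it takes over 45 s, if anything falls off the work surface, if the arm or the gripper's body presses on something with over 40 N, if the wrist force passes 120 N, or if a joint passes its speed limit or range.

## Robot

A 6-joint arm with a two-finger parallel gripper is mounted at the origin on the work surface. World frame = base frame: x ahead of the robot, y to its left, z up, the work surface at z = 0. Lengths are in m, angles in rad, forces in N, time in s.
With the tool pointing down it reaches from about 0.325 to 0.775 m from the base axis. Payload 9.3 kg.
Tool frame: the origin (TCP) lies midway between the tips of the shut fingers; the grasp point (between the pads) lies 19 mm behind it; z points along the fingers, y is the line along which they close (so a half turn about z gives the same grasp; the last joint's range is limited). The gripper opens to 85 mm and grips with 20 to 120 N. Pads are 22 mm wide; open, the fingers measure 114 mm over their backs; the gripper's body (76 mm by 85 mm) begins 54 mm behind the grasp point. The pads swing forward as they close: fully open they stand 13 mm farther back than shut.
Start: joints at [-1.435, 0.259, 0.021, 1.334, 0, 1.418], TCP at [0.157, -0.527, 0.231] pointing down, gripper open.
Joint ranges: [-3.04, 3.04], [-0.91, 1.82], [-1.04, 1.36], [-1.92, 1.95], [-1.52, 1.45], [-3.14, 3.14]. Speed limits (rad/s): [2.22, 2.22, 2.79, 3.14, 3.14, 3.14].

## Interface

Orientations are given as a unit quaternion [x, y, z, w].
In Python, from workcell import get_obs, read_camera, get_calibration, hand_in, search_frame, silhouettes, pinpoint gives the robot as it stands.
- The arm moves only by the tool servo_tool, never from a script. Its argument "increments" is text: rows parted by semicolons, each of 7 numbers parted by spaces: the finger opening in m, from 0 to 0.0854, then the shift along the tool's x, y, z in m, then the turn, a rotation vector about the tool's x, y, z in rad. In form: gripper dx dy dz rx ry rz; .... A call has 1 to 8 rows; each row shifts and turns the commanded pose from where the row before left it, along the tool's axes as they then stand; what a row does not reach is not made up. A row lasts 1/8 s, in which the tool goes at most 62.5 mm and 10.7 degrees, less where a joint would pass 70% of its speed; a pose out of reach is approached as far as the arm can. A call with a gripper value outside its range is refused whole. The fingers move at their own pace and stop on an object; the grip force is fixed at half the most. Time passes only in rows, so rows that do not move let the fingers close. It gives the time, the measured TCP pose, the force, the opening and the grip force at its end, in the units of the state.
- get_obs(): the state, without advancing time (a new reading comes with each control period).
- read_camera(name): name is "side" or "top"; returns the picture (384x512x3 uint8, blue, green, red); there is no depth.
- get_calibration(name): a dict with "intrinsics" (3x3 intrinsics, pixels), "pose" (4x4, takes a point from camera to world coordinates). Camera axes: x right, y down, z forward; pixel columns grow to the right and rows downward; lengths in m; the calibration is good to about 2 mm. A picture is of the moment at which its call begins. get_calibration takes no time and is no camera call.
- hand_in(): hands the job in; it is judged then, once.
Trained networks look in the newest picture that a camera, given by its name, has taken for a name from the list of things; names that differ only in an ending like _2 or _b are one class to them, and where a whole thing is asked for, a point or a joint stands for the part that bears it (a point fixed in the world has none). Each returns a list of dicts, best first, with "conf" (0 to 1); they miss things now and then, are a little off and sometimes report something else, mostly with a low value. They report only what shows in the picture. A call takes as long as a camera call. They do not tell look-alikes from the thing itself.
- search_frame(camera, label): "point" ([row, column] in pixels, amid what is visible of it).
- silhouettes(camera, label): "pixels" (384x512 bool, what is visible of it) and "point" ([row, column] in pixels, amid what is visible of it).
- pinpoint(camera, label): "point" ([row, column] in pixels: a listed point, or the origin of a listed thing).
The state is a dict: "time_s": time; "q": joint angles; "dq": joint speeds; "effort": joint torques, N m; "ee_pos": TCP position; "ee_rot": TCP orientation; "contact_force": force on the tool from outside, world axes, zero at the start; "moment": the same for the moment, N m; "gripper_width": finger opening in m; "gripper_force": force on a finger pad.
Only numpy, scipy, OpenCV 4.12 (cv2) and the standard library are available. Lean on these libraries where they do the work, as an engineer would, in place of code of your own. Each camera call takes 0.05 s, during which the arm holds its last target. There are 200 camera calls.

## Working session

There is one attempt and no reset: what is moved stays moved. The work goes in short steps, Python scripts to look and compute and a tool call to move; the robot and the scene stay as the last step left them, time stands still between calls to the robot, and variables do not carry over. Pictures are saved under pics/ and viewed, at most 10 in all, crops included, and the job is handed in when it is done.

Besides the shell and the picture viewer there is one more tool, called after ">>>" by a JSON object that holds its "op" and its "data", one argument or row to a line. servo_tool: Moves the arm, as the interface text tells. Its arguments: {"type":"object","properties":{"increments":{"type":"string"}},"required":["increments"]}

```bash
mkdir -p pics; cat > h.py <<'E'
import numpy as np, cv2
from workcell import *
def ray(cam,rc):
    c=get_calibration(cam);K=np.array(c["intrinsics"]);T=np.array(c["pose"])
    d=T[:3,:3]@np.linalg.inv(K)@np.array([rc[1],rc[0],1.]);return T[:3,3],d
def atz(cam,rc,z):
    o,d=ray(cam,rc);return o+d*(z-o[2])/d[2]
def proj(cam,p):
    c=get_calibration(cam);K=np.array(c["intrinsics"]);T=np.linalg.inv(np.array(c["pose"]))
    q=K@(T[:3,:3]@np.array(p)+T[:3,3]);return (q[1]/q[2],q[0]/q[2])
E
python3 - <<'E'
from h import *
np.set_printoptions(precision=3,suppress=True)
for c in ("top","side"):
    im=read_camera(c);cv2.imwrite(f"pics/{c}0.png",im)
    print(c,np.array(get_calibration(c)["pose"])[:3,3])
    for n,z in (("window_switch",0),("near_cap_top",.058),("far_cap_top",.058),("window_lever_end",.111),("window_pivot",.06),("blind_switch",0)):
        for r in pinpoint(c,n)[:3]: print(n,round(r["conf"],2),np.array(r["point"]),atz(c,r["point"],z))
print(get_obs())
E
```

```text
top [ 0.415 -0.033  1.329]
window_switch 0.96 [199.  182.2] [0.524 0.24  0.   ]
window_switch 0.87 [269.2 174.6] [0.295 0.266 0.   ]
near_cap_top 0.64 [209.1 170.1] [0.488 0.266 0.058]
near_cap_top 0.64 [289.6 165.4] [0.239 0.282 0.058]
far_cap_top 0.7 [271.3 156.7] [0.295 0.309 0.058]
far_cap_top 0.48 [193.5 163.7] [0.538 0.287 0.058]
window_lever_end 0.77 [203.5 190.7] [0.5   0.191 0.111]
window_lever_end 0.69 [278.2 187.5] [0.278 0.203 0.111]
window_pivot 0.8 [179.7 192.5] [0.579 0.195 0.06 ]
blind_switch 0.88 [207.8 317.5] [ 0.484 -0.205  0.   ]
blind_switch 0.26 [166.9 123.2] [0.636 0.436 0.   ]
side [-0.347 -1.115  1.04 ]
window_switch 0.68 [182.6 218.2] [0.512 0.233 0.   ]
near_cap_top 0.59 [186.  144.2] [0.241 0.305 0.058]
near_cap_top 0.41 [170.7 204.5] [0.47  0.259 0.058]
window_lever_end 0.56 [164.6 219.5] [0.493 0.186 0.111]
window_pivot 0.74 [172.5 236.8] [0.557 0.17  0.06 ]
blind_switch 0.85 [243.7 289.2] [ 0.489 -0.212  0.   ]
{'time_s': 0.7, 'q': array([-1.435,  0.259,  0.022,  1.334,  0.   ,  1.418]), 'dq': array([ 0.003, -0.001,  0.001,  0.   , -0.   ,  0.001]), 'effort': array([  0.001, -55.522,  34.469,   0.001,  -0.   ,  -0.   ]), 'ee_pos': array([ 0.157, -0.527,  0.231]), 'ee_rot': array([ 0.99 ,  0.144,  0.   , -0.   ]), 'contact_force': array([-0.159,  0.164, -0.692]), 'moment': array([ 0.044, -0.015, -0.007]), 'gripper_force': 0.0, 'gripper_width': 0.08531563940981766}
```

```bash
python3 - <<'E'
import cv2
a=cv2.imread("pics/top0.png");cv2.imwrite("pics/t1.png",cv2.resize(a[120:320,100:360],None,fx=3,fy=3,interpolation=cv2.INTER_CUBIC))
a=cv2.imread("pics/side0.png");cv2.imwrite("pics/s1.png",cv2.resize(a[90:290,100:360],None,fx=3,fy=3,interpolation=cv2.INTER_CUBIC))
E
```

```text
(no output)
```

View pics/t1.png

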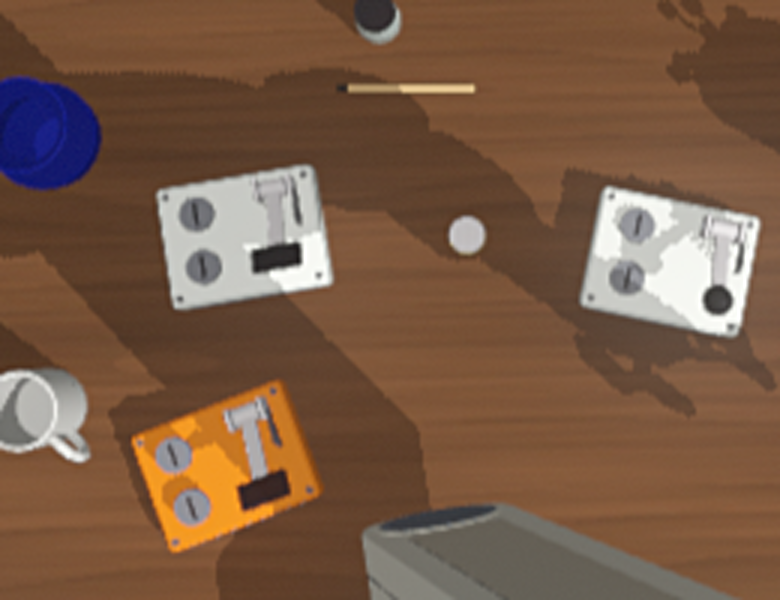

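View pics/s1.png

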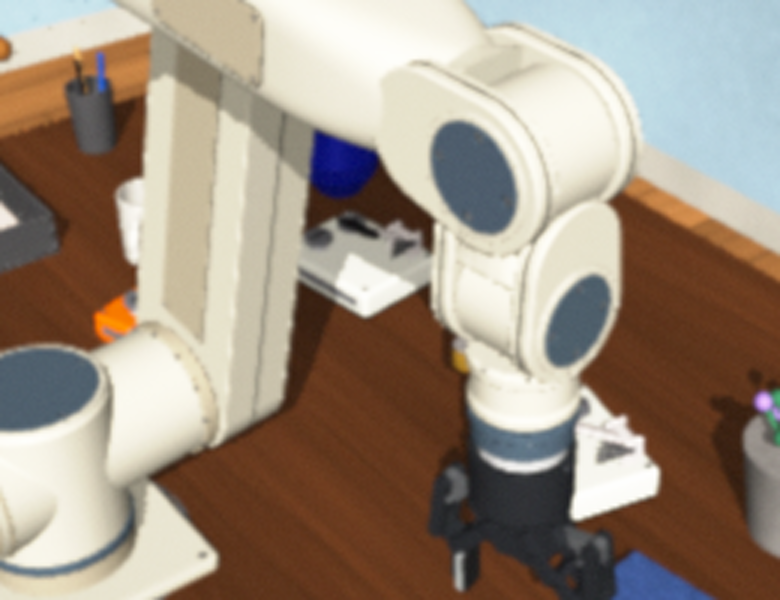

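The top view shows the white window switch at crop (245,237), with its caps at (197,214) and (203,267) and its paddle at (277,257). The orange look-alike is below it and the ball-lever switch is to the right. Next I fit the pose from the top-face corners and the network points.

```bash
python3 - <<'E'
from h import *
np.set_printoptions(precision=4,suppress=True)
from scipy.optimize import least_squares
f=lambda x,y:(120+y/3-.33,100+x/3-.33)
L=[((.065,.085,.04),f(158,190)),((.065,-.085,.04),f(312,165)),((-.065,-.085,.04),f(332,286)),((-.065,.085,.04),f(176,309)),
((-.027,.042,.058),f(203,267)),((.030,.042,.058),f(197,214)),((-.027,.042,.058),(209.1,170.1)),((.030,.042,.058),(193.5,163.7)),
((.042,-.045,.06),(179.7,192.5)),((0,0,0),(199.,182.2)),((.042-.0743-.0,-.045,.111),(203.5,190.7))]
def w(p,l):
    c,s=np.cos(p[2]),np.sin(p[2]);return np.array([p[0]+c*l[0]-s*l[1],p[1]+s*l[0]+c*l[1],l[2]])
r=lambda p:np.concatenate([np.array(proj("top",w(p,l)))-q for l,q in L])
s=least_squares(r,[.52,.24,.15],loss="soft_l1",f_scale=1.);p=s.x;print(p,r(p).reshape(-1,2))
for n,l in dict(near=(-.027,.042,.058),far=(.03,.042,.058),rest=(.042-.0744,-.045,.111),third=(-.0477,-.045,.06),piv=(.042,-.045,.06)).items():
    q=w(p,l);print(n,q,np.hypot(*q[:2]))
for z in (0,.03): print("tin",atz("top",f(467,235),z))
for m in pinpoint("side","window_switch")[:1]: print(m["point"],proj("side",[p[0],p[1],0]))
E
```

```text
[0.5222 0.236  0.1474] [[ 0.1059 -0.6091]
 [-0.5695  0.1407]
 [-1.0614 -0.1164]
 [ 0.3685 -0.6821]
 [ 0.03    0.4807]
 [-0.0404 -0.2025]
 [-0.4    -2.2826]
 [-2.5371  1.4342]
 [ 2.7908 -0.9723]
 [ 0.3971  1.1671]
 [ 1.094   1.5483]]
near [0.4894 0.2736 0.058 ] 0.5606559643560936
far [0.5457 0.282  0.058 ] 0.6142866805970014
rest [0.4968 0.1867 0.111 ] 0.5307437632639719
third [0.4817 0.1845 0.06  ] 0.5157968129692395
piv [0.5704 0.1977 0.06  ] 0.6036791780094363
tin [ 0.521  -0.0016  0.    ]
tin [ 0.5187 -0.0023  0.03  ]
[182.6, 218.2] (np.float64(181.44756909264873), np.float64(219.88555294038497))
```

```bash
cat >> h.py <<'E'
from scipy.spatial.transform import Rotation as R
def plan(target,yaw=None,n=8,g=0,start=None):
    o=get_obs();p=np.array(o["ee_pos"] if start is None else start[0]);r=R.from_quat(o["ee_rot"]) if start is None else start[1]
    yaw_r=r if yaw is None else R.from_euler("z",yaw)*R.from_euler("x",np.pi)
    d=(np.array(target)-p)/n;rv=(r.inv()*yaw_r).as_rotvec()/n;rows=[]
    for i in range(n):
        t=np.round(r.inv().apply(d),3) if n>1 else np.round(r.inv().apply(d),4)
        v=np.round(rv,3);rows.append(" ".join(f"{x:g}" for x in [g,*t,*v]));p=p+r.apply(t);r=r*R.from_rotvec(v)
    print("; ".join(rows));print(p);return p,r
E
python3 - <<'E'
from h import *
s=plan((.43,-.15,.231),1.718,8)
plan((.489,.274,.14),1.718,8,start=s)
E
```

```text
0 0.046 -0.035 0 0 0 -0.179; 0 0.052 -0.027 0 0 0 -0.179; 0 0.056 -0.017 0 0 0 -0.179; 0 0.058 -0.007 0 0 0 -0.179; 0 0.058 0.004 0 0 0 -0.179; 0 0.057 0.014 0 0 0 -0.179; 0 0.053 0.024 0 0 0 -0.179; 0 0.048 0.033 0 0 0 -0.179
[ 0.431388   -0.15009456  0.23131043]
0 0.051 0.015 0.011 0 0 0; 0 0.051 0.015 0.011 0 0 0; 0 0.051 0.015 0.011 0 0 0; 0 0.051 0.015 0.011 0 0 0; 0 0.051 0.015 0.011 0 0 0; 0 0.051 0.015 0.011 0 0 0; 0 0.051 0.015 0.011 0 0 0; 0 0.051 0.015 0.011 0 0 0
[0.48908562 0.27125269 0.14330202]
```

>>> {"op": "servo_tool", "data": {
  "increments": "0 0.046 -0.035 0 0 0 -0.179; 0 0.052 -0.027 0 0 0 -0.179; 0 0.056 -0.017 0 0 0 -0.179; 0 0.058 -0.007 0 0 0 -0.179; 0 0.058 0.004 0 0 0 -0.179; 0 0.057 0.014 0 0 0 -0.179; 0 0.053 0.024 0 0 0 -0.179; 0 0.048 0.033 0 0 0 -0.179"
}}

```text
time_s: 1.75
ee_pos: [0.4323, -0.1484, 0.2316]
ee_rot: [0.65, 0.76, 0.0, 0.0]
contact_force: [0.9, -1.8, 0.0]
gripper_width: 0.0001
gripper_force: 0.0
```

```bash
python3 - <<'E'
from h import *
print(get_obs()["q"]);plan((.489,.274,.16),1.718,8)
E
```

```text
[-5.14594038e-01  9.92120508e-02 -1.79298761e-01  1.29131955e+00
 -5.95107990e-05  9.00326072e-01]
0 0.051 0.015 0.009 0 0 0.001; 0 0.051 0.015 0.009 0 0 0.001; 0 0.051 0.015 0.009 0 0 0.001; 0 0.051 0.015 0.009 0 0 0.001; 0 0.051 0.015 0.009 0 0 0.001; 0 0.051 0.015 0.009 0 0 0.001; 0 0.051 0.015 0.009 0 0 0.001; 0 0.051 0.015 0.009 0 0 0.001
[0.48905652 0.27303042 0.15940634]
```

>>> {"op": "servo_tool", "data": {
  "increments": "0 0.052 0.015 0 0 0 0; 0 0.052 0.015 0.005 0 0 0; 0 0.052 0.015 0.005 0 0 0; 0 0.052 0.015 0.005 0 0 0; 0 0.052 0.015 0.005 0 0 0; 0 0.051 0.015 0.005 0 0 0; 0 0.051 0.015 0.02 0 0 0; 0 0.051 0.015 0.03 0 0 0"
}}

```text
time_s: 2.75
ee_pos: [0.4889, 0.2783, 0.1565]
ee_rot: [0.652, 0.758, 0.001, 0.001]
contact_force: [1.2, -0.7, 0.2]
gripper_width: 0.0002
gripper_force: 0.0
```

```bash
python3 - <<'E'
from h import *
import time
for c,b in (("top",(140,300,100,300)),("side",(90,250,150,350))):
    a=read_camera(c)[b[0]:b[1],b[2]:b[3]];cv2.imwrite(f"pics/{c}2.png",cv2.resize(a,None,fx=3.5,fy=3.5,interpolation=cv2.INTER_CUBIC))
print(get_obs()["ee_pos"]);plan((.4894,.2736,.08),1.718,2)
E
```

```text
[0.48712501 0.2798509  0.1528143 ]
0 -0.003 0.001 0.036 -0.002 0 0.003; 0 -0.003 0.001 0.036 -0.002 0 0.003
[0.48978423 0.27418972 0.08080822]
```

View pics/side2.png

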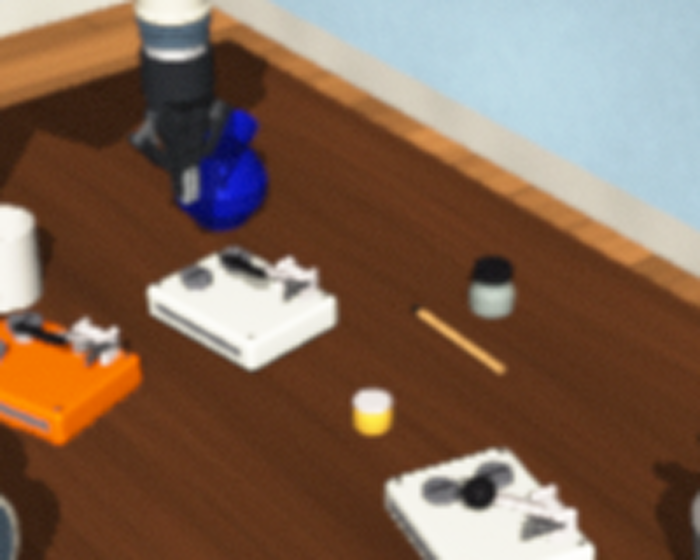

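Side view: the switch is now clear, with its near cap at crop (198,277) and top-face corners at (150,290), (253,346) and (336,303). I cross-check the pose against these.

```bash
python3 - <<'E'
from h import *
np.set_printoptions(precision=4,suppress=True)
f=lambda x,y:(90+y/3.5-.36,150+x/3.5-.36)
p=(.5222,.236,.1474)
def w(l):
    c,s=np.cos(p[2]),np.sin(p[2]);return np.array([p[0]+c*l[0]-s*l[1],p[1]+s*l[0]+c*l[1],l[2]])
for l,q in (((-.065,.085,.04),f(150,290)),((-.065,-.085,.04),f(253,346)),((.065,-.085,.04),f(336,303)),((-.027,.042,.058),f(198,277))):
    print(w(l),atz("side",q,l[2]))
for n,z in (("near_cap_top",.058),("window_lever_end",.111),("window_pivot",.06)):
    for r in pinpoint("side",n)[:3]: print(n,round(r["conf"],2),atz("side",r["point"],z))
E
```

```text
[0.4454 0.3105 0.04  ] [0.4416 0.3012 0.04  ]
[0.4704 0.1424 0.04  ] [0.4679 0.1403 0.04  ]
[0.599  0.1615 0.04  ] [0.5867 0.1539 0.04  ]
[0.4893 0.2736 0.058 ] [0.4829 0.2663 0.058 ]
near_cap_top 0.64 [0.484  0.2821 0.058 ]
near_cap_top 0.43 [0.2457 0.2892 0.058 ]
window_lever_end 0.57 [0.2763 0.2088 0.111 ]
window_lever_end 0.56 [0.5025 0.1885 0.111 ]
window_pivot 0.87 [0.5435 0.1745 0.06  ]
window_pivot 0.85 [0.3354 0.2292 0.06  ]
window_pivot 0.68 [0.5432 0.2715 0.06  ]
```

>>> {"op": "servo_tool", "data": {
  "increments": "0 -0.004 0.001 0.03 0 0 0; 0 -0.004 0.001 0.035 0 0 0.003; 0 0 0 0.015 0 0 0; 0 0 0 0.008 0 0 0; 0 0 0 0.006 0 0 0"
}}

```text
time_s: 3.62
ee_pos: [0.4921, 0.2686, 0.063]
ee_rot: [0.653, 0.757, 0.001, 0.0]
contact_force: [-0.1, 0.5, 0.1]
gripper_width: 0.0001
gripper_force: 0.0
```

>>> {"op": "servo_tool", "data": {
  "increments": "0 0.004 -0.002 0.005 0 0 0; 0 0 0 0.003 0 0 0; 0 0 0 0.003 0 0 0; 0 0 0 0.002 0 0 0"
}}

```text
time_s: 4.12
ee_pos: [0.4891, 0.2727, 0.0495]
ee_rot: [0.653, 0.757, 0.001, -0.0]
contact_force: [-0.1, 2.4, 5.5]
gripper_width: 0.0002
gripper_force: 2.4
```

>>> {"op": "servo_tool", "data": {
  "increments": "0 0 0 0.002 0 0 0; 0 0 0 0.001 0 0 0; 0 0 0 0.001 0 0 0; 0 0 0 0 0 0 0"
}}

```text
time_s: 4.62
ee_pos: [0.4893, 0.2727, 0.0478]
ee_rot: [0.653, 0.757, 0.001, 0.001]
contact_force: [-8.4, -1.0, 28.9]
gripper_width: -0.0003
gripper_force: 14.6
```

>>> {"op": "servo_tool", "data": {
  "increments": "0 0 0 -0.015 0 0 0; 0 0 0 -0.012 0 0 0; 0 0 0.03 0 0 0 0; 0 0 0.027 0 0 0 0; 0 0 0 0 0 0 0; 0 0 0 0.01 0 0 0; 0 0 0 0.004 0 0 0"
}}

```text
time_s: 5.5
ee_pos: [0.544, 0.2803, 0.0572]
ee_rot: [0.653, 0.757, -0.001, -0.0]
contact_force: [-0.4, -0.1, 0.3]
gripper_width: 0.0001
gripper_force: 0.0
```

>>> {"op": "servo_tool", "data": {
  "increments": "0 0 0 0.003 0 0 0; 0 0 0 0.003 0 0 0; 0 0 0 0.003 0 0 0; 0 0 0 0.003 0 0 0; 0 0 0 0.001 0 0 0; 0 0 0 0 0 0 0"
}}

```text
time_s: 6.25
ee_pos: [0.5451, 0.2806, 0.0478]
ee_rot: [0.653, 0.757, 0.001, 0.0]
contact_force: [-10.6, -4.9, 26.9]
gripper_width: 0.0001
gripper_force: 13.3
```

>>> {"op": "servo_tool", "data": {
  "increments": "0 0 0 -0.02 0 0 0; 0 0 0 -0.04 0 0 0; 0 0 0 -0.045 0 0 0; 0 -0.03 -0.02 0 0 0 0; 0 -0.03 -0.02 0 0 0 0; 0 -0.026 -0.021 0 0 0 0; 0 0 0 0 0 0 0; 0 0 0 0 0 0 0"
}}

```text
time_s: 7.25
ee_pos: [0.4982, 0.1868, 0.1504]
ee_rot: [0.653, 0.757, 0.0, 0.0]
contact_force: [-0.1, -0.4, 0.4]
gripper_width: -0.0003
gripper_force: 0.0
```

```bash
python3 - <<'E'
from h import *
o=[]
for c,b in (("top",(160,260,130,260)),("side",(110,210,170,300))):
    a=read_camera(c)[b[0]:b[1],b[2]:b[3]];o.append(cv2.resize(a,None,fx=3,fy=3,interpolation=cv2.INTER_CUBIC))
cv2.imwrite("pics/c3.png",np.hstack(o));print(get_obs()["ee_pos"])
E
```

```text
[0.49814066 0.18715101 0.15016858]
```

View pics/c3.png

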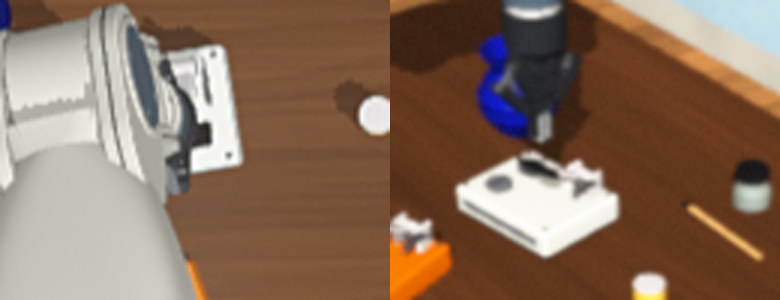

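The side view shows the fingertip at (543,135), right above the paddle at (538,168), with the near cap sunk at (498,184). Now I lower the tip onto the paddle.

>>> {"op": "servo_tool", "data": {
  "increments": "0 0 0 0.02 0 0 0; 0 0 0 0.01 0 0 0; 0 0 0 0.005 0 0 0; 0 0 0 0.005 0 0 0; 0 0 -0.001 0.005 0 0 0; 0 0 -0.001 0.005 0 0 0"
}}

```text
time_s: 8.1
ee_pos: [0.4961, 0.1865, 0.1009]
ee_rot: [0.653, 0.757, 0.001, 0.0]
contact_force: [-0.2, -0.7, 3.6]
gripper_width: -0.0002
gripper_force: 1.5
```

>>> {"op": "servo_tool", "data": {
  "increments": "0 0 -0.002 0.005 0 0 0; 0 0 -0.002 0.005 0 0 0; 0 0 -0.002 0.005 0 0 0; 0 0 -0.001 0.005 0 0 0; 0 0 -0.001 0.005 0 0 0; 0 0 -0.001 0.005 0 0 0; 0 0 -0.001 0.004 0 0 0; 0 0 0 0.003 0 0 0"
}}

```text
time_s: 9.1
ee_pos: [0.4865, 0.185, 0.0634]
ee_rot: [0.653, 0.757, 0.001, 0.0]
contact_force: [3.8, 1.4, 5.4]
gripper_width: 0.0007
gripper_force: 2.8
```

>>> {"op": "servo_tool", "data": {
  "increments": "0 0 0 0.003 0 0 0; 0 0 0 0.002 0 0 0; 0 0 0 0.001 0 0 0; 0 0 0 0 0 0 0"
}}

```text
time_s: 9.6
ee_pos: [0.4865, 0.185, 0.0578]
ee_rot: [0.653, 0.757, 0.001, 0.001]
contact_force: [1.2, 0.2, 10.0]
gripper_width: -0.0002
gripper_force: 4.6
```

>>> {"op": "servo_tool", "data": {
  "increments": "0 0 0 0.001 0 0 0; 0 0 0 0.001 0 0 0; 0 0 0 0 0 0 0; 0 0 0 0 0 0 0; 0 0 0 0 0 0 0; 0 0 0 0 0 0 0"
}}

```text
time_s: 10.35
ee_pos: [0.4866, 0.1851, 0.0567]
ee_rot: [0.653, 0.757, 0.001, 0.001]
contact_force: [-0.9, 0.6, 17.8]
gripper_width: -0.0001
gripper_force: 9.0
```

```bash
python3 - <<'E'
from h import *
a=read_camera("side")[110:210,170:300];cv2.imwrite("pics/s4.png",cv2.resize(a,None,fx=5,fy=5,interpolation=cv2.INTER_CUBIC));o=get_obs();print(o["ee_pos"],o["contact_force"])
E
```

```text
[0.48663398 0.18506017 0.05664365] [-1.24460789  0.21899316 18.33822506]
```

View pics/s4.png

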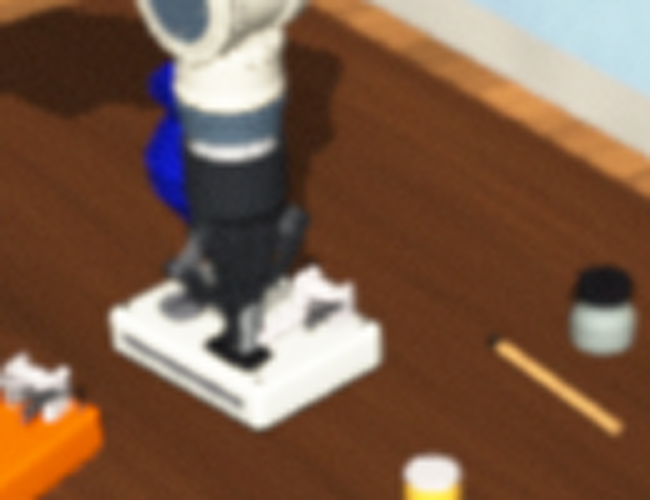

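The fingers hold the paddle, at (240,350), about level against its stop with 18 N. The other things stand where they were.

```bash
python3 -c "
from workcell import hand_in
print(hand_in())"
```

```text
the job is handed in; nothing more can be done
None
```

I pressed both caps of the window switch home (tops at 48 mm), then pressed the paddle down to its stop past the third click. I handed the job in with the arm still holding it at about 18 N; the hand-in call returned no verdict.

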